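Dock the flux bottle behind its spring gate

ROBOT

A 6-joint arm with a two-finger parallel gripper is mounted at the origin on a cart in front of the work surface, level with it; the furniture and walls round the work are solid. World frame = base frame: x ahead of the robot, y to its left, z up, the work surface at z = 0. Lengths are in m, angles in rad, forces in N, time in s.
With the tool pointing down it reaches from about 0.35 to 0.775 m from the base axis. Payload 7.3 kg.
Tool frame: the origin (TCP) lies at the very end of the fingers, on their centre line; the grasp point (between the pads) lies 19 mm behind it; z points along the fingers, y is the line along which they close (so a half turn about z gives the same grasp; the last joint's range is limited). The gripper opens to 92 mm and grips with 3 to 60 N. Pads are 19 mm wide; open, the fingers measure 130 mm over their backs; the gripper's body (75 mm by 190 mm) begins 47 mm behind the grasp point.
Start: joints at [-1.316, 0.342, 1.524, -0, 1.275, -0.146], TCP at [0.205, -0.483, 0.227] pointing down, gripper open.
Joint ranges: [-2.53, 2.53], [-0.77, 2.02], [0.04, 2.7], [-1, 4.14], [0.28, 2.66], [-3.11, 3.11]. Speed limits (rad/s): [2.57, 2.57, 3.14, 3.14, 3.14, 3.14].

INTERFACE

Orientations are given as [roll, pitch, yaw] about the fixed x, y, z axes, in that order (R = Rz(yaw) Ry(pitch) Rx(roll)).
In Python, from cell import * gives the robot as it stands.
- The arm moves only by the tool step_arm, never from a script. Its argument "commands" is a list of rows, each a list of 7 numbers: the opening, from 0 (shut) to 1 (fully open), then the shift along the world's x, y, z in cm, then the turn, a rotation vector about the world's x, y, z in rad. A call has 1 to 5 rows; each row is the pose to reach, as a shift and turn from the pose commanded when the call began; what a row does not reach only later rows make up. A row lasts 1/12 s, in which the tool goes at most 41.7 mm and 7.16 degrees, less where a joint would pass 70% of its speed; a pose out of reach is approached as far as the arm can. A call with a gripper value outside its range is refused whole. The fingers move at their own pace and stop on an object; "grip_force" is the grip in N (left out, the last holds). Time passes only in rows, so rows that repeat a pose let the fingers close. It gives the time, the measured TCP pose, the force, the opening and the grip force at its end, in the units of the state.
- observe(): the state, without advancing time (a new reading comes with each control period).
- read_camera(name): name is "scene" or "side" or "wrist"; returns the picture (420x560x3 uint8, red, green, blue); there is no depth.
- camera_model(name): a dict with "vfov" (degrees; the focal length in pixels is half the picture's height over the tangent of half this angle, whatever the lens; pixels are square), "cx", "cy" (the principal point, pixels), "k1" (the pictures are not rectified: a ray, as slopes to the right and down, at radius r is drawn at 1 + k1 r^2 times it, then the intrinsics apply), "world_to_cam" (4x4, takes a point from world to camera coordinates). Camera axes: x right, y up, looking along -z (the intrinsics and any distortion apply to the point x, -y, -z); pixel columns grow to the right and rows downward; lengths in m; the calibration is good to about 2 mm. A picture is of the moment at which its call begins: read the wrist's pose just before it. camera_model takes no time and is no camera call; for the wrist camera it gives the pose at the moment of the call.
- hand_in(): hands the job in; it is judged then, once.
The state is a dict: "time": time; "qpos": joint angles; "qvel": joint speeds; "joint_efforts": joint torques, N m; "tool_pos": TCP position; "tool_rot": TCP orientation; "contact_force": force on the tool from outside, world axes, zero at the start; "torque": the same for the moment, N m; "opening": finger opening in m; "grip_force": force on a finger pad.
Only numpy, scipy, OpenCV 4.12 (cv2) and the standard library are available. Lean on these libraries where they do the work, as an engineer would, in place of code of your own. Each camera call takes 0.05 s, during which the arm holds its last target. There are 200 camera calls.

TASK

Put the white flux bottle with the red cap that stands by itself at the front right (not the one at the back by the bins) away in the bottle dock so that it cannot be knocked over: with the held bottle push the orange spring gate back and keep it open while you lower the bottle upright onto the grey base plate, then let go so that the gate holds it against the dark grey V-shaped stop. Leave the yellow oil bottle and the solder spool where they stand.

Things in the scene. Friction and masses are not known exactly. Their poses are not given: they have to be found in the camera images.
- flux_mid (a point): Centre (half-way up) of the flux bottle at the front right: white, red label, red cap with a pointed white nozzle; it stands upright, round, 34 mm in diameter, 95 mm tall in all. The straight body to grip reaches from the foot to 68 mm up. This point is on its axis, 47.5 mm above its foot; z is up along the bottle. About 0.11 kg (may vary by 30 percent).
- flux_foot (a point): Centre of the underside of the flux bottle (on its axis).
- dock_seat (a point): Seat of the fixed bottle dock: the point on top of its grey base plate, 6 mm above the bench, where the centre of the bottle's foot stands when docked. x points level from the V stop to the gate, the way in which the gate opens; y is level across it; z up. The base plate reaches from x = -55 to +95 mm and y = -31 to +31 mm. A blue spring housing, 36 mm high above the bench, is at x = 62 to 95 mm.
- stop_top (a point): Back of the top of the dock's dark grey V stop, 35 mm from the seat in the dock's -x and 14 mm above it; axes as the seat's. The V opens to +x, its faces at 45 degrees either side of the x axis; a bottle that touches both has its axis at the seat. The stop reaches from x = -43 to -3 mm and y = -28 to +28 mm of the seat; otherwise the seat is open in y.
- gate_face (a point): Middle of the top edge of the orange gate's flat upright face that looks to the seat; moves with the gate; axes as the seat's. Shut, it is 7 mm from the seat axis in +x: no room for the bottle until it is pushed back. Gate 24 mm wide in y, 8 mm thick, top 35.5 mm above the seat, 21.5 mm higher than the V stop: a bottle with its foot between these heights passes over the stop and meets the gate.
- gate (a joint): Travel of the spring gate in m along the dock's +x: 0 shut (at rest), 0.010 when it rests on a docked bottle, 0.032 fully open. It always springs back; the spring pushes with about 2.4 N when shut, 3.6 N on a docked bottle, 6.2 N fully open.
- oil_mid (a point): Centre (half-way up) of the yellow oil bottle with black cap and nozzle, 28 mm in diameter, 78 mm tall, a bystander.
- spool_mid (a point): Centre of the spool of solder wire with blue flanges, 76 mm in diameter, 49 mm tall, a bystander.
- flux_bottle: The same flux bottle as a whole; origin at the centre of its underside, z up its axis.
Things that resemble listed ones, but are neither listed nor needed, are in the scene too. What is meant by the flux_bottle is not blue, and is the larger of those in its own colour.

How it is judged:
On the way:
1. the gate is pushed back at least 9 mm while the bottle is over the seat (within 30 mm) and its foot still more than 6 mm above it (value of joint gate above 0.009 m and horizontal distance between flux_foot and dock_seat below 0.03 m and z of flux_foot in the frame of dock_seat above 0.006 m), for 0.1 s.
At the end, for the whole second after the job is handed in: The flux bottle stands upright (within 0.1 rad) and still on the dock's base plate (foot within 3 mm of its height), its foot within 5 mm of the seat, with the gate sprung back against it (gate at 6 to 14 mm) (horizontal distance between flux_foot and dock_seat below 0.005 m and z of flux_foot in the frame of dock_seat between -0.003 and 0.003 m and angle between flux_mid's own z axis and vertical below 0.1 rad and value of joint gate between 0.006 and 0.014 m and linear speed of flux_bottle below 0.02 m/s); the robot touches nothing.
It fails at once if the yellow oil bottle is moved more than 30 mm (distance of oil_mid from where it was at the start of the episode above 0.03 m).
It fails at once if the solder spool is moved more than 30 mm (distance of spool_mid from where it was at the start of the episode above 0.03 m).
It also fails if it takes over 38 s, if anything falls off the work surface, if the arm or the gripper's body presses on something with over 40 N, if the wrist force passes 120 N, or if a joint passes its speed limit or range.

## Working session

There is one attempt and no reset: what is moved stays moved. The work goes in short steps, Python scripts to look and compute and a tool call to move; the robot and the scene stay as the last step left them, time stands still between calls to the robot, and variables do not carry over. Pictures are saved under pics/ and viewed, at most 10 in all, crops included, and the job is handed in when it is done.

Besides the shell and the picture viewer there is one more tool, called after "Emit:" as a command line: name --pt "numbers of a row" for each row, then --argument value for the rest. step_arm: Moves the arm, as the interface text tells. Its arguments: {"type":"object","properties":{"commands":{"type":"array"},"grip_force":{"type":"number"}},"required":["commands"]}

```bash
mkdir -p pics; cat > h.py <<'E'
from cell import *
import numpy as np, cv2
def save(name,fn):
    im=read_camera(name); cv2.imwrite('pics/'+fn,im[:,:,::-1]); return im
def K(m):
    f=210/np.tan(np.radians(m['vfov'])/2); return f
def ray(m,u,v):
    f=K(m); d=np.array([(u-m['cx'])/f,(v-m['cy'])/f]); p=d.copy()
    for _ in range(30): p=d/(1+m['k1']*(p@p))
    T=np.linalg.inv(np.array(m['world_to_cam'])); r=T[:3,:3]@np.array([p[0],-p[1],-1]); return T[:3,3],r
def onz(m,u,v,z):
    o,r=ray(m,u,v); return o+r*(z-o[2])/r[2]
def proj(m,P):
    c=(np.array(m['world_to_cam'])@np.append(P,1))[:3]; s=np.array([c[0],-c[1]])/-c[2]; s=s*(1+m['k1']*(s@s)); return s*K(m)+[m['cx'],m['cy']]
def tri(ms,uvs):
    A=np.zeros((3,3));b=np.zeros(3)
    for m,(u,v) in zip(ms,uvs):
        o,r=ray(m,u,v); r=r/np.linalg.norm(r); Q=np.eye(3)-np.outer(r,r); A+=Q;b+=Q@o
    return np.linalg.solve(A,b)
E
python3 - <<'E'
from h import *
for n in('scene','side'):
    save(n,n+'0.png'); m=camera_model(n); print(n,m['vfov'],m['cx'],m['cy'],m['k1'],np.linalg.inv(m['world_to_cam'])[:3,3].round(3))
print(observe())
E
```

```text
scene 55.54070412183799 276.83555794758126 211.911916035999 0.033123546088299975 [-0.007  0.527  0.445]
side 45.39157029912315 276.2947003990386 224.69900086018805 -0.09188952120800145 [ 0.351 -0.601  0.715]
{'time': 0.1, 'qpos': array([-1.31597368e+00,  3.42672365e-01,  1.52489826e+00, -2.65314752e-05,
        1.27537709e+00, -1.46026958e-01]), 'qvel': array([ 0.00142311, -0.00027198, -0.00249492, -0.00049947,  0.00062107,
        0.00021209]), 'joint_efforts': array([ 1.78253395e-03, -4.32003307e+01, -2.44694817e+01,  7.19519681e-02,
        5.26157802e-02, -6.99307066e-05]), 'tool_pos': array([ 0.20476706, -0.48304428,  0.22611253]), 'tool_rot': array([-3.14024832e+00, -1.72071512e-04,  4.00857233e-01]), 'contact_force': array([ 0.11218991,  0.05847104, -0.14083004]), 'torque': array([-0.01793062,  0.01511392, -0.03088636]), 'grip_force': 0.0, 'opening': 0.09190900274245414}
```

View pics/scene0.png

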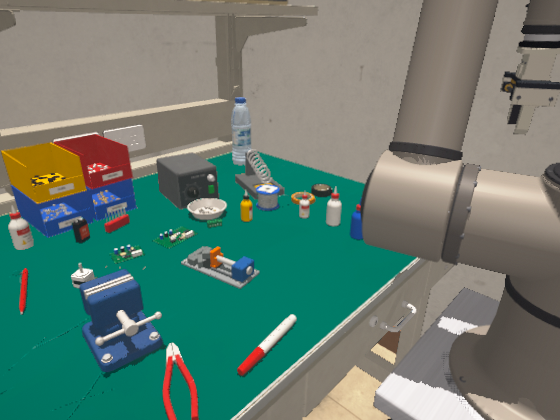

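View pics/side0.png

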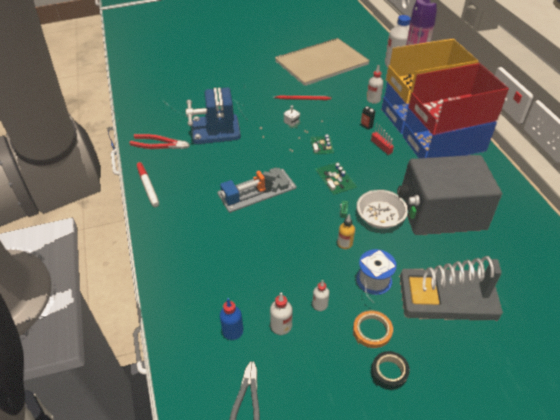

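The scene view has the flux bottle at about (334,210), with a small decoy at (305,207) and a blue one at (358,222). The dock is at (222,265), with its gate at (213,260) and housing at (245,267). In the side view the flux bottle is at (281,314), the small decoy at (320,297), the dock at (257,188), the oil bottle at (346,235) and the spool at (377,270). Next I'll take enlarged crops.

```bash
python3 - <<'E'
from h import *
a=cv2.imread('pics/scene0.png');b=cv2.imread('pics/side0.png')
def c(i,x,y,w=100,h=75): return cv2.resize(i[y:y+h,x:x+w],(400,300),interpolation=cv2.INTER_CUBIC)
cv2.imwrite('pics/crop.png',np.vstack([np.hstack([c(a,172,225),c(a,284,170)]),np.hstack([c(b,208,150),c(b,240,275)])]))
E
```

```text
(no output)
```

View pics/crop.png

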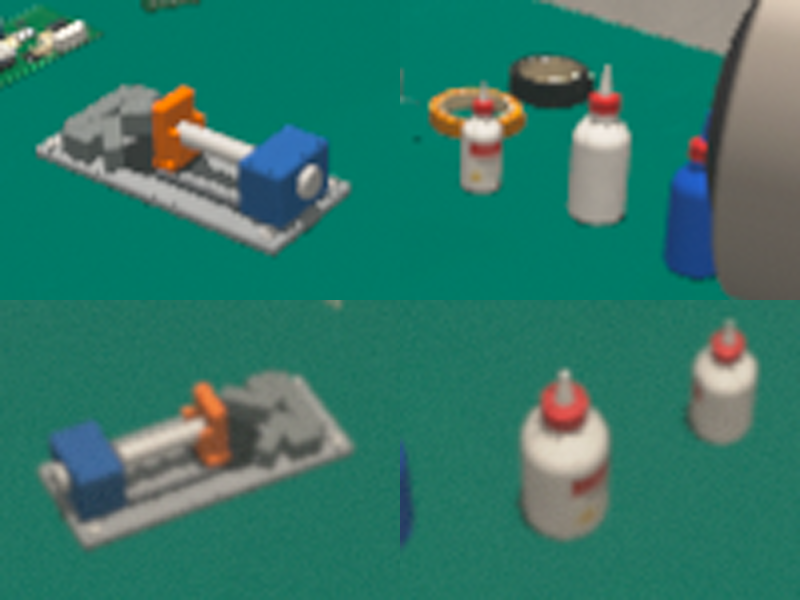

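The crops show the plate corners, gate, V stop and bottle nozzle clearly, so I'll triangulate the plate corners and the bottle.

```bash
python3 - <<'E'
from h import *
S,D=camera_model('scene'),camera_model('side')
s=lambda u,v:(172+u/4,225+v/4); d=lambda u,v:(208+u/4,150+v/4)
f=lambda u,v:(284+u/4,170+v/4); g=lambda u,v:(240+u/4,275+v/4)
print('tip',tri([S,D],[f(207,67),g(164,72)]).round(4), 'cap',tri([S,D],[f(205,102),g(164,105)]).round(4))
print('foot edge',onz(S,*f(197,222),0).round(4),onz(D,*g(166,236),0).round(4))
# plate corners in side & scene at z=.006
# dock coordinates: housing end near (x=.095), stop end x=-.055
for n,m,c in (('side',D,[d(88,241),d(352,145),d(300,75),d(40,168)]),('scene',S,[s(37,148),s(275,243),s(350,184)])):
    print(n,[onz(m,*p,.006)[:2].round(4) for p in c])
# gate top edge
print('gate top mid tri',tri([S,D],[s(174,92),d(210,92)]).round(4))
print('oil',onz(D,346,246,0).round(3),'spool',onz(D,376,283,0).round(3))
E
```

```text
tip [ 0.473  -0.1987  0.0948] cap [ 0.4727 -0.1989  0.0728]
foot edge [ 0.4639 -0.1889  0.    ] [ 0.4696 -0.2128  0.    ]
side [array([0.4533, 0.0737]), array([0.5974, 0.099 ]), array([0.5881, 0.1578]), array([0.4418, 0.1307])]
scene [array([0.584 , 0.1597]), array([0.441 , 0.1313]), array([0.4497, 0.0745])]
gate top mid tri [0.528  0.1173 0.0442]
oil [ 0.637 -0.074  0.   ] spool [ 0.656 -0.167  0.   ]
```

```bash
python3 - <<'E'
from h import *
S,D=camera_model('scene'),camera_model('side')
print('blue',onz(D,232,322,.03).round(3),'small',onz(D,320,300,.02).round(3),'pliers tip',onz(D,251,365,0).round(3))
for P in((.473,-.199,.0),(.538,.12,.006)): print(proj(S,P).round(1),proj(D,P).round(1))
E
```

```text
blue [ 0.397 -0.186  0.03 ] small [ 0.545 -0.182  0.02 ] pliers tip [ 0.409 -0.251  0.   ]
[332.6 222.9] [281.  326.3]
[211.8 262.9] [265.1 185.5]
```

Emit:
step_arm --pt "1 4 4 0 0 0 -0.1" --pt "1 8 8 0 0 0 -0.217" --pt "1 11.5 11.5 0 0 0 -0.217" --pt "1 15 15 0 0 0 -0.217" --pt "1 18 19 0 0 0 -0.217"

```text
time: 0.52
tool_pos: [0.3495, -0.3341, 0.2265]
tool_rot: [-3.141, 0.0, 0.183]
contact_force: [0.9, 0.0, 0.7]
opening: 0.0918
grip_force: 0.0
```

Emit:
step_arm --pt "1 3 3 0 0 0 0" --pt "1 5 5 0 0 0 0" --pt "1 5 5 0 0 0 0" --pt "1 5 5 0 0 0 0"

```text
time: 0.85
tool_pos: [0.3992, -0.2842, 0.2264]
tool_rot: [-3.141, 0.001, 0.187]
contact_force: [0.4, -0.6, 0.8]
opening: 0.0919
grip_force: 0.0
```

```bash
python3 - <<'E'
from h import *
print(observe()['tool_pos']); m=camera_model('wrist'); im=save('wrist','w1.png')
print(proj(m,(.473,-.199,.095)),proj(m,(.473,-.199,.0)),np.linalg.inv(m['world_to_cam']).round(3))
E
```

```text
[ 0.39918104 -0.28422975  0.22642358]
[200.62162727 104.76173989] [220.80336771 111.42501169] [[ 0.185  0.952  0.243  0.464]
 [-0.983  0.18   0.047 -0.271]
 [ 0.001 -0.248  0.969  0.385]
 [ 0.     0.     0.     1.   ]]
```

View pics/w1.png

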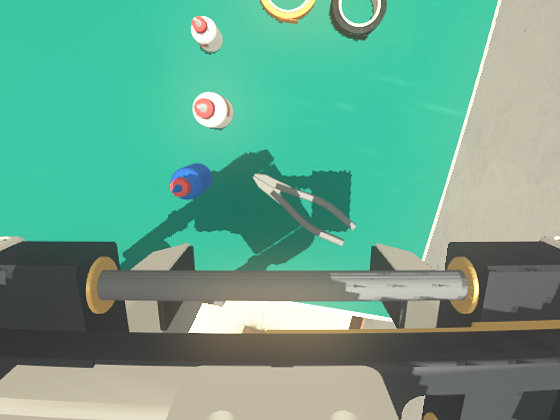

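The wrist view shows the nozzle at (203,105) against a prediction of (200.6,104.8), so the estimate holds to within about 2 mm. I'll move over the bottle and lower.

Emit:
step_arm --pt "1 2.5 2.8 0 0 0 -0.004" --pt "1 5 5.6 0 0 0 -0.004" --pt "1 7.4 8.4 0 0 0 -0.004" --pt "1 7.4 8.4 0 0 0 -0.004" --pt "1 7.4 8.4 -3 0 0 -0.004"

```text
time: 1.32
tool_pos: [0.4755, -0.203, 0.2009]
tool_rot: [3.134, -0.008, 0.182]
contact_force: [0.4, -0.5, 0.1]
opening: 0.0917
grip_force: 0.0
```

```bash
python3 - <<'E'
from h import *
print(observe()['tool_pos']); m=camera_model('wrist'); im=save('wrist','w2.png')
print(proj(m,(.473,-.2,.095)),proj(m,(.473,-.2,.068)))
E
```

```text
[ 0.47553985 -0.2030288   0.20092579]
[277.85192528 215.88390371] [277.96091574 208.73132361]
```

View pics/w2.png

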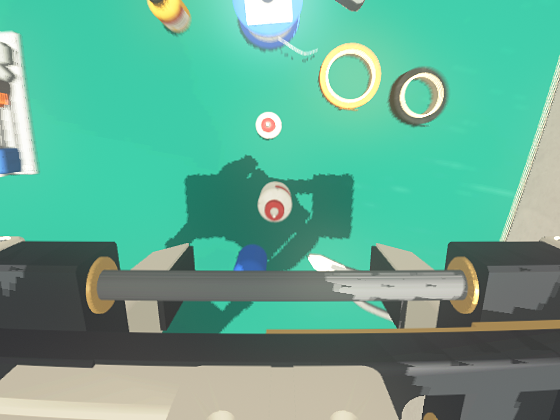

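The nozzle is at (274,213) against (278,216), so the bottle is at about (0.474, -0.199). Descending now.

Emit:
step_arm --pt "1 -0.1 0.4 -3.5 0 0 0" --pt "1 -0.1 0.4 -7 0 0 0" --pt "1 -0.1 0.4 -10.5 0 0 0" --pt "1 -0.1 0.4 -13.5 0 0 0" --pt "1 -0.1 0.4 -14.5 0 0 0"

```text
time: 1.78
tool_pos: [0.4681, -0.1976, 0.0479]
tool_rot: [-3.137, 0.006, 0.178]
contact_force: [-0.8, 0.9, -0.8]
opening: 0.0919
grip_force: 0.0
```

Emit:
step_arm --pt "1 0 0 0 0 0 0" --pt "1 0 0 0 0 0 0"

```text
time: 1.95
tool_pos: [0.4715, -0.1986, 0.0525]
tool_rot: [3.141, 0.0, 0.178]
contact_force: [-0.0, -1.2, 0.0]
opening: 0.0919
grip_force: 0.0
```

Emit:
step_arm --pt "1 0.2 0 -1 0 0 0.005" --pt "1 0.2 0 -1.7 0 0 0.005" --pt "1 0.2 0 -1.7 0 0 0.005" --pt "1 0.2 0 -1.7 0 0 0.005"

```text
time: 2.28
tool_pos: [0.4735, -0.1975, 0.0349]
tool_rot: [3.141, -0.0, 0.185]
contact_force: [0.2, -0.6, -0.6]
opening: 0.0916
grip_force: 0.0
```

Emit:
step_arm --pt "0.3 0 0 0 0 0 0" --pt "0.3 0 0 0 0 0 0" --pt "0.3 0 0 0 0 0 0" --pt "0.3 0 0 0 0 0 0" --pt "0.3 0 0 0 0 0 0" --grip_force 50

```text
time: 2.7
tool_pos: [0.4735, -0.1976, 0.0349]
tool_rot: [3.141, -0.0, 0.185]
contact_force: [-0.3, 0.2, -0.7]
opening: 0.063
grip_force: 0.0
```

Emit:
step_arm --pt "0.2 0 0 0 0 0 0" --pt "0.2 0 0 0 0 0 0" --pt "0.2 0 0 0 0 0 0" --pt "0.2 0 0 0 0 0 0" --pt "0.2 0 0 0 0 0 0" --grip_force 50

```text
time: 3.12
tool_pos: [0.4734, -0.1975, 0.0347]
tool_rot: [3.142, 0.0, 0.185]
contact_force: [0.4, -0.6, -0.2]
opening: 0.0334
grip_force: 50.0
```

Emit:
step_arm --pt "0.2 0 0 3 0 0 0" --pt "0.2 0 0 6 0 0 0" --pt "0.2 0 0 9 0 0 0" --pt "0.2 0 0 12 0 0 0" --pt "0.2 0.5 2 12 0 0 0"

```text
time: 3.53
tool_pos: [0.481, -0.1812, 0.1604]
tool_rot: [3.134, -0.008, 0.182]
contact_force: [0.9, -0.1, -0.6]
opening: 0.0332
grip_force: 50.0
```

Emit:
step_arm --pt "0.2 1 3 0 0 0 0" --pt "0.2 2 6 0 0 0 0" --pt "0.2 3 9 0 0 0 0" --pt "0.2 3.5 12 0 0 0 0" --pt "0.2 4 15 0 0 0 0"

```text
time: 3.95
tool_pos: [0.5185, -0.0261, 0.1545]
tool_rot: [-3.142, 0.0, 0.185]
contact_force: [0.4, 0.3, -0.6]
opening: 0.0333
grip_force: 50.0
```

Emit:
step_arm --pt "0.2 1 3 0 0 0 0" --pt "0.2 2 6 0 0 0 0" --pt "0.2 3 9 0 0 0 0" --pt "0.2 3.5 12 0 0 0 0" --pt "0.2 3.5 12 0 0 0 0"

```text
time: 4.37
tool_pos: [0.5538, 0.0973, 0.1544]
tool_rot: [-3.14, -0.001, 0.189]
contact_force: [-0.2, -0.1, -1.0]
opening: 0.0329
grip_force: 50.0
```

Emit:
step_arm --pt "0.2 0 0 0 0 0 0" --pt "0.2 0 0 0 0 0 0"

```text
time: 4.53
tool_pos: [0.553, 0.0921, 0.1544]
tool_rot: [3.141, 0.001, 0.185]
contact_force: [-0.8, -0.8, -1.5]
opening: 0.0332
grip_force: 50.0
```

Emit:
step_arm --pt "0.2 0.5 1.6 0 0 0 0" --pt "0.2 1 3.25 0 0 0 0" --pt "0.2 1 3.25 0 0 0 0" --pt "0.2 1 3.25 0 0 0 0"

```text
time: 4.87
tool_pos: [0.5633, 0.124, 0.1546]
tool_rot: [3.141, 0.001, 0.184]
contact_force: [0.5, -0.8, -1.3]
opening: 0.0333
grip_force: 50.0
```

```bash
python3 - <<'E'
from h import *
t=observe()['tool_pos']; print(t)
ims=[]
for n in('scene','side','wrist'):
    m=camera_model(n); im=read_camera(n)[:,:,::-1].copy()
    cv2.imwrite(f'pics/{n}3.png',im); p=proj(m,(t[0],t[1],t[2]-.035)); s=proj(m,(.538,.12,.006)); print(n,p.round(1),s.round(1))
    if n!='wrist':
        x,y=(s-[75,95]).astype(int); ims.append((x,y)); c=cv2.resize(im[y:y+150,x:x+150],(400,400),interpolation=cv2.INTER_CUBIC); print(x,y)
        A=c if n=='scene' else np.hstack([A,c])
cv2.imwrite('pics/c3.png',A)
E
```

```text
[0.56334018 0.12398472 0.154613  ]
scene [198.1 207.9] [211.8 262.9]
136 167
side [275.8 137.9] [265.1 185.5]
190 90
wrist [282.7 239.6] [281.5 227.2]
```

View pics/c3.png

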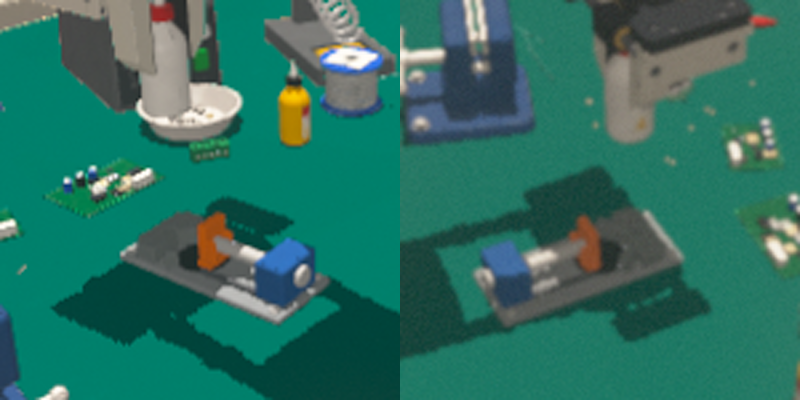

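View pics/wrist3.png

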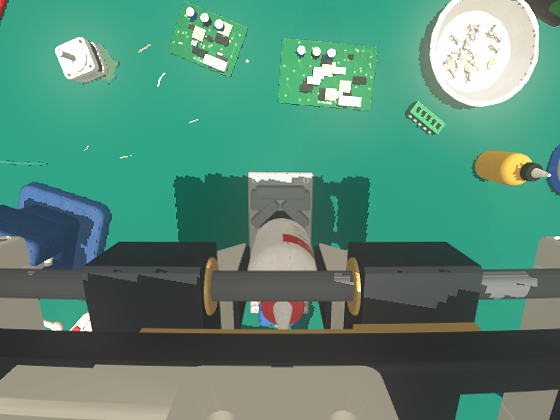

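The wrist view shows the plate's far edge level, from (249,173) to (312,173), so the yaw is right. The bottle hangs upright, centred at column 282. I'll cross-check the far edge, expected at x = -55.

```bash
python3 - <<'E'
from h import *
m=camera_model('wrist')
a,b=onz(m,249,172.5,.006),onz(m,312.5,172.5,.006); print(a.round(4),b.round(4),np.linalg.norm(a-b))
c=(a+b)/2; d=(b-a)/np.linalg.norm(b-a); x=np.array([d[1],-d[0],0]); print('yaw',np.arctan2(d[0],-d[1]),'seat',(c+.055*x).round(4), (c-.055*x).round(4))
E
```

```text
[0.5853 0.1599 0.006 ] [0.5962 0.1011 0.006 ] 0.05981785874084749
yaw 0.182474685709904 seat [0.5367 0.1205 0.006 ] [0.6448 0.1405 0.006 ]
```

Emit:
step_arm --pt "0.2 0 0.1 -3 0 0 0" --pt "0.2 0 0.1 -6 0 0 0" --pt "0.2 0 0.1 -8 0 0 0" --pt "0.2 0 0.1 -9.1 0 0 0" --pt "0.2 0 0.1 -9.1 0 0 0"

```text
time: 5.43
tool_pos: [0.5618, 0.125, 0.0614]
tool_rot: [-3.141, 0.005, 0.184]
contact_force: [-0.4, 0.4, -1.5]
opening: 0.0337
grip_force: 50.0
```

Emit:
step_arm --pt "0.2 0 0 0 0 0 0" --pt "0.2 0 0 0 0 0 0"

```text
time: 5.6
tool_pos: [0.5646, 0.1258, 0.0652]
tool_rot: [3.141, -0.003, 0.184]
contact_force: [-0.7, 0.2, -0.5]
opening: 0.0329
grip_force: 50.0
```

Emit:
step_arm --pt "0.2 -0.7 -0.12 0 0 0 0" --pt "0.2 -1.4 -0.25 0 0 0 0" --pt "0.2 -2.0 -0.35 0 0 0 0" --pt "0.2 -2.6 -0.46 0 0 0 0" --pt "0.2 -2.6 -0.46 0 0 0 0"

```text
time: 6.02
tool_pos: [0.5373, 0.1213, 0.0647]
tool_rot: [3.141, -0.002, 0.185]
contact_force: [3.4, 0.7, 1.0]
opening: 0.0335
grip_force: 50.0
```

Emit:
step_arm --pt "0.2 -0.3 -0.06 0 0 0 0" --pt "0.2 -0.5 -0.09 0 0 0 0" --pt "0.2 -0.5 -0.09 0 0 0 0"

```text
time: 6.27
tool_pos: [0.5328, 0.1205, 0.0642]
tool_rot: [3.141, -0.001, 0.185]
contact_force: [3.0, 1.6, 1.2]
opening: 0.0333
grip_force: 50.0
```

```bash
python3 - <<'E'
from h import *
t=observe()['tool_pos']; print(t,observe()['contact_force'])
for n in('scene','side'):
    m=camera_model(n); im=read_camera(n)[:,:,::-1].copy()
    cv2.imwrite(f'pics/{n}4.png',im); p=proj(m,(t[0],t[1],t[2]-.035)); s=proj(m,(.537,.12,.006)); print(n,p.round(1),s.round(1))
    x,y=(s-[50,70]).astype(int); c=cv2.resize(im[y:y+100,x:x+100],(400,400),interpolation=cv2.INTER_CUBIC); print(x,y)
    A=c if n=='scene' else np.hstack([A,c])
cv2.imwrite('pics/c4.png',A)
E
```

```text
[0.53282216 0.12050288 0.06416549] [2.9922075  1.57536755 1.18244974]
scene [212.6 254. ] [212.1 263.1]
162 193
side [262.3 177.5] [264.7 185.6]
214 115
```

View pics/c4.png

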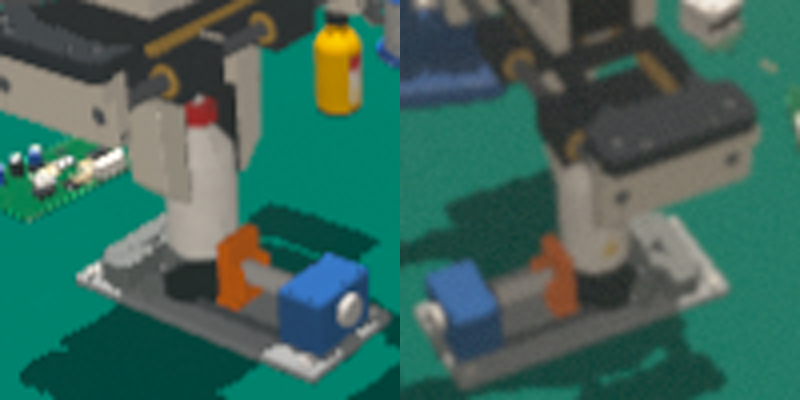

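The bottle is upright over the seat with the gate pushed back; its foot is centred at about (202,245) in the crop, as predicted, and the force is about 3.4 N. Lowering.

Emit:
step_arm --pt "0.2 0 0 -0.6 0 0 0" --pt "0.2 0 0 -1.2 0 0 0" --pt "0.2 0 0 -1.7 0 0 0" --pt "0.2 0 0 -2.0 0 0 0" --pt "0.2 0 0 -2.0 0 0 0"

```text
time: 6.78
tool_pos: [0.5317, 0.1204, 0.0424]
tool_rot: [-3.141, 0.002, 0.185]
contact_force: [4.7, 0.1, -3.9]
opening: 0.0331
grip_force: 50.0
```

Emit:
step_arm --pt "0.2 0 0 0 0 0 0" --pt "0.2 0 0 -0.1 0 0 0" --pt "0.2 0 0 -0.2 0 0 0" --pt "0.2 0 0 -0.2 0 0 0"

```text
time: 7.12
tool_pos: [0.5326, 0.1205, 0.0419]
tool_rot: [3.141, -0.0, 0.185]
contact_force: [4.1, -0.3, -0.7]
opening: 0.0334
grip_force: 50.0
```

Emit:
step_arm --pt "0.2 0 0 -0.1 0 0 0" --pt "0.2 0 0 -0.1 0 0 0" --pt "0.2 0 0 -0.1 0 0 0"

```text
time: 7.37
tool_pos: [0.5326, 0.1205, 0.0409]
tool_rot: [3.141, -0.0, 0.185]
contact_force: [3.3, 1.3, 2.0]
opening: 0.0335
grip_force: 50.0
```

Emit:
step_arm --pt "0.2 0.15 0 0 0 0 0" --pt "0.2 0.3 0.03 0 0 0 0" --pt "0.2 0.3 0.03 0 0 0 0"

```text
time: 7.62
tool_pos: [0.5357, 0.1209, 0.0408]
tool_rot: [-3.142, -0.0, 0.185]
contact_force: [4.8, 1.5, 0.8]
opening: 0.0332
grip_force: 50.0
```

Emit:
step_arm --pt "0.45 0 0 0 0 0 0" --pt "0.45 0 0 0 0 0 0" --pt "0.7 0 0 0 0 0 0" --pt "0.7 0 0 0 0 0 0" --pt "0.8 0 0 0 0 0 0"

```text
time: 8.03
tool_pos: [0.5348, 0.1207, 0.0404]
tool_rot: [3.142, 0.002, 0.185]
contact_force: [-0.5, -0.2, -0.2]
opening: 0.0563
grip_force: 0.0
```

Emit:
step_arm --pt "1 0 0 0 0 0 0" --pt "1 0 0 0 0 0 0" --pt "1 0 0 0 0 0 0" --pt "1 0 0 0 0 0 0" --pt "1 0 0 0 0 0 0"

```text
time: 8.45
tool_pos: [0.5355, 0.1208, 0.0408]
tool_rot: [3.141, 0.0, 0.185]
contact_force: [0.1, -0.1, -0.5]
opening: 0.0893
grip_force: 0.0
```

Emit:
step_arm --pt "1 0 0 2 0 0 0" --pt "1 0 0 5 0 0 0" --pt "1 0 0 8 0 0 0" --pt "1 0 0 11 0 0 0" --pt "1 0 0 14 0 0 0"

```text
time: 8.87
tool_pos: [0.5351, 0.1208, 0.1822]
tool_rot: [3.142, 0.0, 0.185]
contact_force: [0.0, 0.4, 0.3]
opening: 0.0917
grip_force: 0.0
```

```bash
python3 - <<'E'
from h import *
print(observe())
for n in('scene','side'):
    m=camera_model(n); im=read_camera(n)[:,:,::-1].copy()
    cv2.imwrite(f'pics/{n}5.png',im); print(n,proj(m,(.537,.1203,.006)).round(1),proj(m,(.537,.1203,.101)).round(1))
    s=proj(m,(.537,.12,.006)); x,y=(s-[50,70]).astype(int); c=cv2.resize(im[y:y+100,x:x+100],(400,400),interpolation=cv2.INTER_CUBIC); print(x,y)
    A=c if n=='scene' else np.hstack([A,c])
cv2.imwrite('pics/c5.png',A)
E
```

```text
{'time': 8.8667, 'qpos': array([ 8.22519146e-02,  4.23705112e-01,  1.52737108e+00, -5.94996100e-05,
        1.19078625e+00,  1.46829250e+00]), 'qvel': array([ 2.47953321e-04, -3.63417606e-01, -4.96516962e-01,  9.46938058e-04,
        8.57168077e-01,  5.69353247e-04]), 'joint_efforts': array([ 1.64873782e-01, -4.52775979e+01, -2.17412889e+01,  3.78816272e-02,
       -1.06014680e+00, -1.38517160e-03]), 'tool_pos': array([0.53514327, 0.12075762, 0.18217856]), 'tool_rot': array([3.14156530e+00, 2.74032044e-04, 1.84777813e-01]), 'contact_force': array([0.02756661, 0.40377139, 0.25813973]), 'torque': array([-0.01071587,  0.00454541, -0.04308027]), 'grip_force': 0.0, 'opening': 0.09173482492689063}
scene [212.  263.1] [209.1 220.4]
162 193
side [264.6 185.5] [263.2 149.4]
214 115
```

View pics/c5.png

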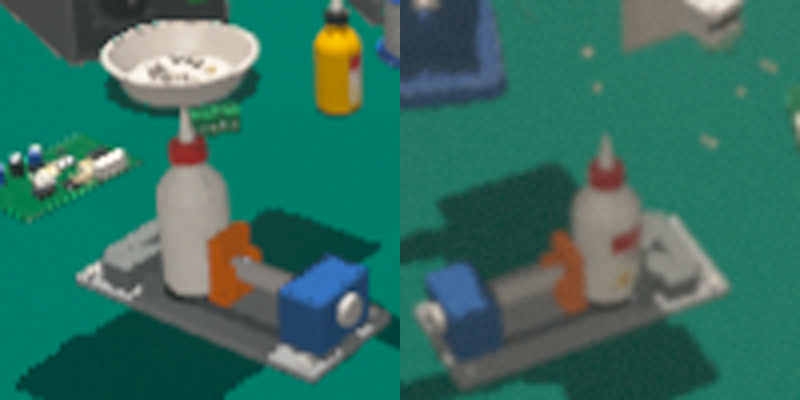

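The bottle stands upright in the V, with its nozzle at (208.5,220) in scene against a prediction of (209,220). The gate rests against it and the gripper is clear. The oil bottle and spool were not touched. I'll let the arm settle and hand in.

Emit:
step_arm --pt "1 0 0 0 0 0 0" --pt "1 0 0 0 0 0 0" --pt "1 0 0 0 0 0 0" --pt "1 0 0 0 0 0 0"

```text
time: 9.3
tool_pos: [0.5348, 0.1207, 0.1793]
tool_rot: [-3.141, 0.003, 0.185]
contact_force: [0.1, -0.7, 0.1]
opening: 0.0918
grip_force: 0.0
```

```bash
python3 -c "
from h import *
print(hand_in())"
```

```text
the job is handed in; nothing more can be done
None
```

I put the flux bottle upright in the dock with the gate sprung back against it, left the oil bottle and spool untouched, and handed the job in at about 9.3 s; no verdict came back.

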